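# Hand the bench air over to the engraver

### The job

Hand the jewellery bench's compressed air over from the blow gun to the engraver: turn the red-handled valve fully shut, then turn the blue-handled valve fully open, and only then switch the compressor on by pushing the toggle of the isolator box over, away from the robot. Leave the green-handled valve open, do not knock the header pipe above the valves, and leave the other things on the bench where they lie.

Things in the scene. Friction and masses are not known exactly. Their poses are not given: they have to be found in the camera images.
- board: White board 420 mm wide (y), fixed, facing the robot. Frame upright: z up, y left along the board, x to its back; origin on the table under the middle valve. Its face slopes up and away from the robot at 30 degrees to the table, so its normal leans 30 degrees from vertical towards -x. Three alike ball valves at y = -140, 0, 140 mm, in any order; their pipes run up the slope.
- header: Fixed bare aluminium pipe 20 mm thick, 500 mm long, along the board's y; origin and axes as the board's. Its axis is 19 mm behind (+x) and 165 mm above the stem points: a vertical gripper cannot reach a sideways lever, a tool leaned 20 to 50 degrees, body towards the robot, passes in front. Posts at y = -235 and 235 mm, drop pipes 105 mm behind the stems and a gauge on top belong to it.
- red_stem (a point): Red-handled valve (blow gun), open or partly open at the start, must be shut. This point lies on the stem's axis at the mid-height of the lever, 55 mm out from the sloping face; the axis is the face normal. Nothing of the valve stands more than 7 mm above the lever's plane. Axes as the board's (upright).
- red_grip (a point): Centre of the red plastic grip on the lever, 67.5 mm from the stem's axis: 55 mm long (along the lever), 16 mm wide, 14 mm thick, free at both sides; 48 mm of air between it and the face, but only 4 mm over the valve's own pipe and couplings (up to 34 mm wide) when it lies along them. y points out along the lever, z along the stem's axis out of the face.
- red_lever (a joint): Angle of the lever about the face normal, rad: 0 = shut, against its stop, lever square to the pipe and pointing along the board's +y; 1.571 = open, against its stop, lever along the pipe and pointing down the slope towards the robot. Grows anticlockwise seen from above. Stiff: takes about 3 to 4 N at the grip and stays where it is left.
- blue_stem (a point): Blue-handled valve (engraver), shut or nearly so at the start, must be opened. This point lies on the stem's axis at the mid-height of the lever, 55 mm out from the sloping face; the axis is the face normal. Nothing of the valve stands more than 7 mm above the lever's plane. Axes as the board's (upright).
- blue_grip (a point): Centre of the blue plastic grip on the lever, 67.5 mm from the stem's axis: 55 mm long (along the lever), 16 mm wide, 14 mm thick, free at both sides; 48 mm of air between it and the face, but only 4 mm over the valve's own pipe and couplings (up to 34 mm wide) when it lies along them. y points out along the lever, z along the stem's axis out of the face.
- blue_lever (a joint): Angle of the lever about the face normal, rad: 0 = shut, against its stop, lever square to the pipe and pointing along the board's +y; 1.571 = open, against its stop, lever along the pipe and pointing down the slope towards the robot. Grows anticlockwise seen from above. Stiff: takes about 3 to 4 N at the grip and stays where it is left.
- green_stem (a point): Green-handled valve (another bench), open: leave it. This point lies on the stem's axis at the mid-height of the lever, 55 mm out from the sloping face; the axis is the face normal. Nothing of the valve stands more than 7 mm above the lever's plane. Axes as the board's (upright).
- green_grip (a point): Centre of the green plastic grip on the lever, 67.5 mm from the stem's axis: 55 mm long (along the lever), 16 mm wide, 14 mm thick, free at both sides; 48 mm of air between it and the face, but only 4 mm over the valve's own pipe and couplings (up to 34 mm wide) when it lies along them. y points out along the lever, z along the stem's axis out of the face.
- green_lever (a joint): Angle of the lever about the face normal, rad: 0 = shut, against its stop, lever square to the pipe and pointing along the board's +y; 1.571 = open, against its stop, lever along the pipe and pointing down the slope towards the robot. Grows anticlockwise seen from above. Stiff: takes about 3 to 4 N at the grip and stays where it is left.
- isolator: Compressor isolator: grey box 120 x 120 x 55 mm with a yellow plate (top 61 mm high), fixed on the table; origin under its centre, z up, x is the direction in which the toggle is pushed to ON (away from the robot).
- switch_pivot (a point): Pivot of the toggle, 70 mm above the table at the middle of the isolator; the pivot axis is the isolator's y.
- switch_knob (a point): Centre of the black ball (28 mm in diameter) on the end of the steel toggle (12 mm thick), 70 mm from the pivot: about 131 mm above the table when OFF or ON, 140 mm when upright.
- switch (a joint): Toggle angle, rad: 0 = OFF (leans 0.5 rad to the isolator's -x), 1.0 = ON (leans 0.5 rad to its +x). Over-centre: past upright (0.5) it falls on by itself to its stop; under 2 N to push.
- flux_jar: Bystander, loose: jar, 60 mm across, 70 mm tall; origin at the middle of its underside. Leave it.
- steel_pot: Bystander, loose: open steel pot, 80 mm across, 85 mm tall; origin at the middle of its underside. Leave it.
- pliers: Bystander, loose: red-handled pliers lying flat, 145 mm long; origin at the middle of its underside. Leave it.
- nippers: Bystander, loose: blue-handled nippers lying flat, 145 mm long; origin at the middle of its underside. Leave it.
- bench_block: Bystander, loose: flat steel block 70 x 70 x 25 mm; origin at the middle of its underside. Leave it.
- peg_offcut: Bystander, loose: wooden offcut 110 x 50 x 18 mm; origin at the middle of its underside. Leave it.
- pumice_tin: Bystander, loose: jar with a white cap, 70 mm across, 60 mm tall; origin at the middle of its underside. Leave it.

How it is judged:
By the outcome, as a careful person would: the job done as asked, in the order asked, and still so for the second after the job is handed in, with the robot touching nothing.
It also fails if it takes over 69 s, if anything falls off the work surface, if the arm or the gripper's body presses on something with over 40 N, if the wrist force passes 120 N, or if a joint passes its speed limit or range.

### The arm

A 6-joint arm with a two-finger parallel gripper is mounted at the origin on the work surface. World frame = base frame: x ahead of the robot, y to its left, z up, the work surface at z = 0. Lengths are in mm, angles in degrees, forces in N, time in s.
With the tool pointing down it reaches from about 350 to 850 mm from the base axis. Payload 8.1 kg.
Tool frame: the origin (TCP) lies midway between the tips of the shut fingers; the grasp point (between the pads) lies 19 mm behind it; z points along the fingers, y is the direction in which the jaws open and shut (so a half turn about z gives the same grasp; the last joint's range is limited). The gripper opens to 85 mm and grips with 20 to 120 N. Pads are 22 mm wide; open, the fingers measure 114 mm over their backs; the gripper's body (76 mm by 85 mm) begins 54 mm behind the grasp point. The pads swing forward as they close: fully open they stand 13 mm farther back than shut.
Start: joints at [71.597, 7.471, 85.268, -0, 87.261, -4.893], TCP at [140.15, 583.407, 231.292] pointing down, gripper open.
Joint ranges: [-169.43, 169.43], [-51.17, 129.36], [1.28, 143.12], [-76.62, 256.62], [0, 156.53], [-152.29, 152.29]. Speed limits (degrees/s): [136.94, 136.94, 159.86, 180, 180, 180].

### API

Orientations are given as [roll, pitch, yaw] about the fixed x, y, z axes, in that order (R = Rz(yaw) Ry(pitch) Rx(roll)).
In Python, from plant import read_state, snapshot, get_calibration, hand_in gives the robot as it stands.
- The arm moves only by the shell command python3 -m inch 'ROWS'. ROWS is JSON, a list of rows, each a list of 5 numbers: the shift along the tool's x, y, z in m, then the turn about the tool's z in degrees, then the finger opening in m, from 0 to 0.0854. In form: [[dx, dy, dz, twist, fingers], ...]. A call has exactly 8 rows; each row shifts and turns the commanded pose from where the row before left it, along the tool's axes as they then stand; what a row does not reach is not made up. A row lasts 1/10 s, in which the tool goes at most 50 mm and 8.59 degrees, less where a joint would pass 70% of its speed; a pose out of reach is approached as far as the arm can. A call with a gripper value outside its range is refused whole. The fingers move at their own pace and stop on an object; the grip force is fixed at half the most. Time passes only in rows, so rows that do not move let the fingers close, or fill a call up. It gives the time, the measured TCP pose, the force and the opening at its end, in the units of the state.
- read_state(): the state, without advancing time (a new reading comes with each control period).
- snapshot(name): name is "side" or "top" or "wrist"; returns the picture (480x640x3 uint8, red, green, blue); there is no depth.
- get_calibration(name): a dict with "K" (3x3 intrinsics, pixels), "rvec" (rotation vector, rad) and "tvec" (3), from world to camera coordinates, as OpenCV has them; the wrist camera has in their place "T_tool_cam" (4x4, takes a point from camera to tool coordinates, whose origin is the TCP and whose axes are the flange's). Camera axes: x right, y down, z forward; pixel columns grow to the right and rows downward; lengths in mm; the calibration is good to about 2 mm. A picture is of the moment at which its call begins: read the wrist's pose just before it. get_calibration takes no time and is no camera call.
- hand_in(): hands the job in, once; it reports no verdict.
The state is a dict: "time": time; "joint_positions": joint angles; "qd": joint speeds; "joint_torque": joint torques, N m; "tool_pos": TCP position; "tcp_rot": TCP orientation; "wrist_force": force on the tool from outside, world axes, zero at the start; "torque": the same for the moment, N m; "gripper_width": finger opening in mm.
Only numpy, scipy, OpenCV 4.12 (cv2) and the standard library are available. Lean on these libraries where they do the work, as an engineer would, in place of code of your own. Each camera call takes 0.05 s, during which the arm holds its last target.

## Working session

There is one attempt and no reset: what is moved stays moved. The work goes in short steps, Python scripts to look and compute and a shell command to move; the robot and the scene stay as the last step left them, time stands still between calls to the robot, and variables do not carry over. Pictures are saved under pics/ and viewed, and the job is handed in when it is done.

```bash
ls; mkdir -p pics; python3 - <<'E'
from plant import *
import cv2,numpy as np
s=read_state();print(s)
for n in("side","top","wrist"):
    im=snapshot(n);cv2.imwrite(f"pics/{n}0.png",im[:,:,::-1]);c=get_calibration(n);print(n,{k:np.round(v,4).tolist() for k,v in c.items()})
E
```

```text
pics
{'time': 0.0, 'joint_positions': array([ 7.15975453e+01,  7.51665066e+00,  8.53299375e+01,  3.31413901e-04,
        8.72626075e+01, -4.89333531e+00]), 'qd': array([-0.06826489,  0.02292629,  0.03006319, -0.02418722, -0.05507104,
       -0.07749033]), 'joint_torque': array([ 5.70387583e-04, -5.69431651e+01, -5.00526345e+01, -2.28330259e-04,
        1.55464956e-02, -5.83864562e-05]), 'tool_pos': array([139.96073858, 582.86858377, 230.22205802]), 'tcp_rot': array([-1.79891231e+02, -9.64430041e-03,  1.66490855e+02]), 'wrist_force': array([-0.35259037,  0.17218536, -0.45126774]), 'torque': array([-0.03418677,  0.03745905,  0.02571477]), 'gripper_width': 85.28437466589871}
side {'K': [[623.1144, 0.0, 320.7273], [0.0, 623.1144, 243.923], [0.0, 0.0, 1.0]], 'rvec': [2.0776, 1.0935, -0.4927], 'tvec': [-323.0332, -195.558, 1986.5603]}
top {'K': [[581.8964, 0.0, 323.0157], [0.0, 581.8964, 249.0674], [0.0, 0.0, 1.0]], 'rvec': [2.1353, -2.0927, 0.203], 'tvec': [12.0539, 519.1912, 1317.9401]}
wrist {'K': [[344.3115, 0.0, 315.5063], [0.0, 344.3115, 239.9093], [0.0, 0.0, 1.0]], 'T_tool_cam': [[0.0007, -0.958, -0.2869, 71.7372], [1.0, 0.0004, 0.001, -0.0221], [-0.0009, -0.2869, 0.958, -141.4874], [0.0, 0.0, 0.0, 1.0]]}
```

View pics/side0.png

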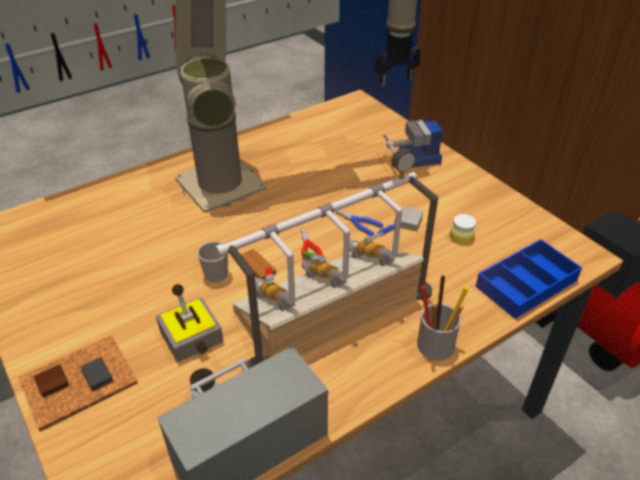

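View pics/top0.png

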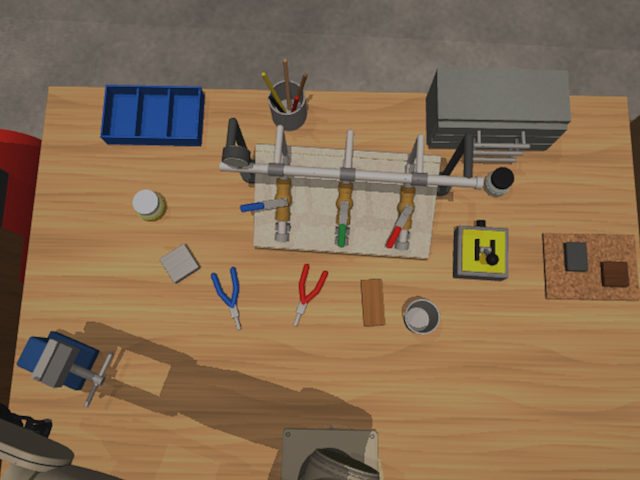

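View pics/wrist0.png

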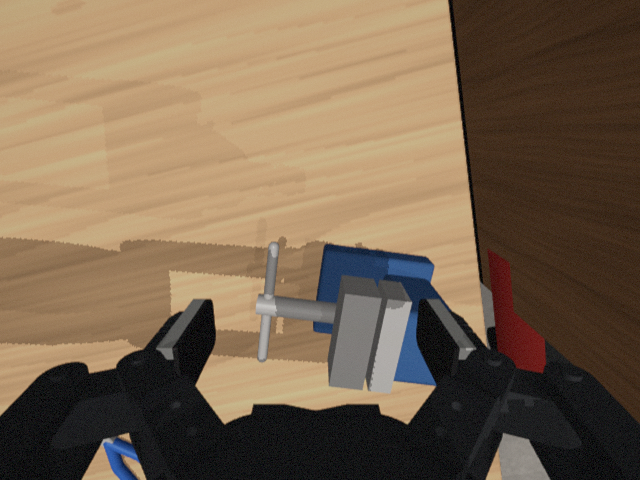

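The valves from left to right in the top view are blue (283,204), green (344,205) and red (407,208). The blue lever points left, nearly shut, and the red one is partly open. The isolator is at about (485,252), toggle leaning towards the robot. Next I zoom in.

```bash
python3 - <<'E'
import cv2
t=cv2.imread('pics/top0.png');s=cv2.imread('pics/side0.png')
cv2.imwrite('pics/topz.png',cv2.resize(t[115:285,215:515],None,fx=2.66,fy=2.66,interpolation=cv2.INTER_CUBIC))
cv2.imwrite('pics/sidez.png',cv2.resize(s[165:365,150:450],None,fx=2.66,fy=2.66,interpolation=cv2.INTER_CUBIC))
E
```

```text
(no output)
```

View pics/topz.png

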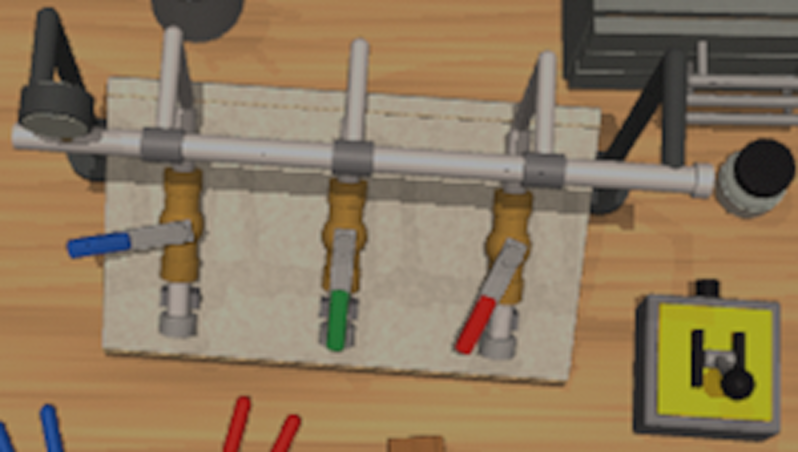

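View pics/sidez.png

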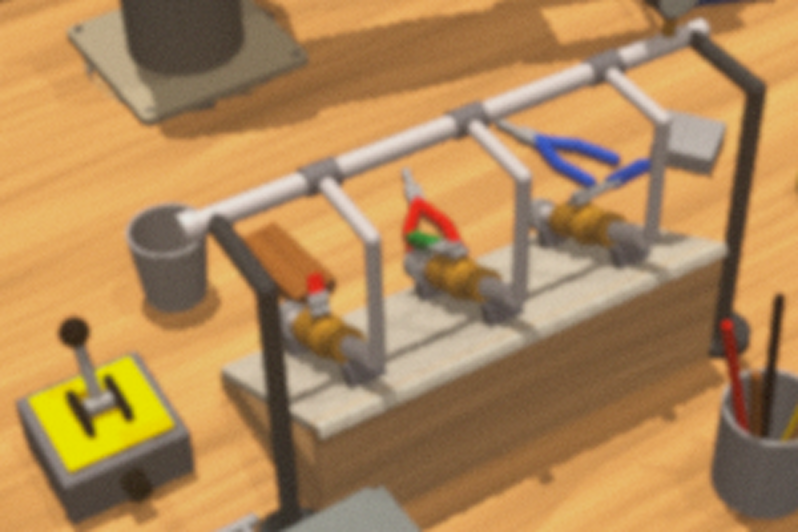

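```bash
cat > h.py <<'E'
import cv2,numpy as np
from plant import *
def cam(n):
    c=get_calibration(n);K=np.array(c['K'],float);R=cv2.Rodrigues(np.array(c['rvec'],float))[0];t=np.array(c['tvec'],float).ravel()
    return K,R,t
C={n:cam(n) for n in('side','top')}
P={n:C[n][0]@np.c_[C[n][1],C[n][2]] for n in C}
def tri(pt,ps):
    X=cv2.triangulatePoints(P['top'],P['side'],np.array(pt,float).reshape(2,1),np.array(ps,float).reshape(2,1)).ravel();X=X[:3]/X[3]
    e=[np.round(proj('top',X)-pt,1),np.round(proj('side',X)-ps,1)]
    return X,e
def proj(n,X):
    p=P[n]@np.r_[X,1];return p[:2]/p[2]
def plane(n,uv,z):
    K,R,t=C[n];d=R.T@np.linalg.inv(K)@np.r_[uv,1];o=-R.T@t
    return o+d*(z-o[2])/d[2]
def blobs(im,col,roi):
    h=cv2.cvtColor(im,cv2.COLOR_RGB2HSV);H,S,V=[h[...,i].astype(int) for i in range(3)]
    m={'red':((H<8)|(H>172))&(S>150)&(V>60),'blue':(abs(H-110)<12)&(S>140)&(V>50),'green':(abs(H-65)<20)&(S>100)&(V>40),'yellow':(abs(H-30)<6)&(S>180)&(V>120),'black':V<45}[col]
    x0,y0,x1,y1=roi;k=np.zeros_like(m);k[y0:y1,x0:x1]=m[y0:y1,x0:x1]
    n,l,s,c=cv2.connectedComponentsWithStats(k.astype(np.uint8));return [(s[i].tolist(),np.round(c[i],1).tolist()) for i in range(1,n) if s[i,4]>5]
E
python3 - <<'E'
from h import *
t=cv2.imread('pics/top0.png')[:,:,::-1].copy();s=cv2.imread('pics/side0.png')[:,:,::-1].copy()
T=lambda x,y:np.array([215+x/2.66,115+y/2.66]);S=lambda x,y:np.array([150+x/2.66,165+y/2.66])
for n,a,b in [('endL',T(15,137),S(700,30)),('endR',T(703,180),S(190,222)),('ringL',T(162,144),S(607,66)),('ringM',T(353,157),S(471,118)),('ringR',T(546,170),S(322,177)),('knob',T(738,384),S(74,332))]:
    X,e=tri(a,b);print(n,X.round(1),e)
for c in('blue','green','red'):print(c,blobs(t,c,(235,195,440,255)),blobs(s,c,(255,205,415,300)))
print(blobs(t,'yellow',(445,215,520,285)),blobs(s,'yellow',(150,290,225,350)))
E
```

```text
endL [631.1 226.4 302.3] [array([-0.4, -0.3]), array([-0.3,  0.1])]
endR [ 606.7 -277.7  308.7] [array([-1.7, -0.9]), array([-1.6,  0. ])]
ringL [628.3 119.1 304.9] [array([-1.5, -1. ]), array([-1.3,  0.3])]
ringM [621.  -21.4 305.5] [array([-1.8, -1.1]), array([-1.6,  0.3])]
ringR [ 614.  -163.3  304.4] [array([-2. , -1.1]), array([-1.8,  0.1])]
knob [ 488.7 -350.2  128.8] [array([-1.1, -0.5]), array([-1., -0.])]
blue [([241, 203, 23, 9, 137], [251.9, 206.6])] [([352, 217, 29, 17, 111], [363.2, 222.9]), ([383, 226, 10, 6, 21], [387.8, 228.4])]
green [([338, 224, 8, 23, 141], [341.4, 234.9])] [([304, 253, 10, 5, 31], [308.4, 254.7])]
red [([386, 226, 15, 22, 148], [393.3, 236.7])] [([302, 240, 21, 16, 137], [311.0, 246.8]), ([265, 268, 8, 7, 41], [268.2, 271.0])]
[([462, 229, 43, 44, 1276], [482.6, 250.0])] [([161, 299, 54, 43, 1057], [187.5, 321.3])]
```

```bash
python3 -m inch '[[-0.02,-0.03,-0.01,-6.5,0.0854],[-0.025,-0.04,-0.01,-7,0.0854],[-0.025,-0.04,-0.01,0,0.0854],[-0.025,-0.04,-0.01,0,0.0854],[-0.025,-0.04,-0.01,0,0.0854],[-0.025,-0.04,-0.01,0,0.0854],[-0.025,-0.04,-0.01,0,0.0854],[-0.025,-0.04,0,0,0.0854]]'
```

```text
time: 0.95
tool_pos: [323.4, 265.4, 302.8]
tcp_rot: [179.9, 0.1, -180.0]
wrist_force: [0.9, 0.6, -0.2]
gripper_width: 85.4
```

```bash
python3 -m inch '[[-0.015,-0.035,0,0,0.0854],[-0.015,-0.035,0,0,0.0854],[-0.015,-0.035,0,0,0.0854],[-0.015,-0.035,0,0,0.0854],[-0.015,-0.035,0,0,0.0854],[-0.015,-0.035,0,0,0.0854],[-0.01,-0.035,0,0,0.0854],[0,-0.02,0,0,0.0854]]'; python3 - <<'E'
from h import *
s=read_state();print(s['tool_pos'],s['tcp_rot'],s['joint_positions'])
im=snapshot('wrist');cv2.imwrite('pics/w1.png',im[:,:,::-1])
np.save('w1.npy',np.r_[s['tool_pos'],s['tcp_rot']])
E
```

```text
time: 1.75
tool_pos: [422.8, -0.7, 300.8]
tcp_rot: [-180.0, -0.0, 179.9]
wrist_force: [-0.3, 1.3, -0.6]
gripper_width: 85.8
[422.77621709  -0.65052343 300.79828006] [-1.79970306e+02 -4.28098627e-02  1.79882075e+02] [-7.01389707e+00 -2.17642838e+01  1.04928211e+02 -3.48695901e-02
  9.68750060e+01 -9.69001449e+01]
```

View pics/w1.png

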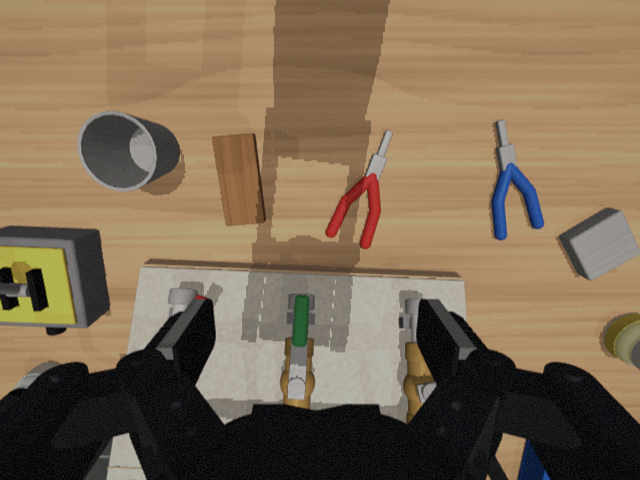

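```bash
cat >> h.py <<'E'
from scipy.spatial.transform import Rotation as Ro
yaw=np.radians(-2.9);XD=np.array([np.cos(yaw),np.sin(yaw),0]);YD=np.array([-np.sin(yaw),np.cos(yaw),0]);Z=np.array([0,0,1.])
N=-.5*XD+np.cos(np.pi/6)*Z; D=-np.cos(np.pi/6)*XD-.5*Z   # D: down slope
ST={'blue':np.array([609.3,120.1,140]),'green':np.array([602.,-20.4,140]),'red':np.array([595,-162.3,140])}
def ray(n,uv,pose=None):
    if n=='wrist':
        c=get_calibration('wrist');T=np.array(c['T_tool_cam']);R=Ro.from_euler('xyz',pose[3:],degrees=True).as_matrix()
        d=np.linalg.inv(np.array(c['K']))@np.r_[uv,1];return R@T[:3,3]+pose[:3],R@T[:3,:3]@d
    K,R,t=C[n];return -R.T@t,R.T@np.linalg.inv(K)@np.r_[uv,1]
def hit(n,uv,p,nn=N,pose=None):
    o,d=ray(n,uv,pose);return o+d*((p-o)@nn)/(d@nn)
E
python3 - <<'E'
from h import *
uv={'blue':(251.9,206.6),'green':(341.4,234.9),'red':(393.3,236.7)}
T=lambda x,y:np.array([215+x/2.66,115+y/2.66])
st={'blue':T(190,230),'green':T(344,236),'red':T(518,247)}
for c in uv:
    g=hit('top',uv[c],ST[c]+3*N);v=g-ST[c];print(c,g.round(1),'r',np.linalg.norm(v).round(1),'ang',np.degrees(np.arctan2(v@D,v@YD)).round(1))
    s=hit('top',st[c],ST[c]+4*N);print('   stem by top',s.round(1),ST[c]);v=g-s;print('r',np.linalg.norm(v).round(1),'ang',np.degrees(np.arctan2(v@D,v@YD)).round(1))
w=np.load('w1.npy')
print('green grip wrist',hit('wrist',(300,320),ST['green']+7*N,pose=w).round(1))
print('iso plate',plane('top',(482.6,250),61),plane('side',(187.5,321.3),61))
print('header end tri; board corners z?',[hit('wrist',u,np.array([0,0,0.]),Z,w).round(1) for u in((142,264),(464,278))])
E
```

```text
blue [596.3 183.3 134.1] r 64.8 ang 15.2
   stem by top [607.  105.5 143.7] [609.3 120.1 140. ]
r 79.1 ang 12.7
green [541.  -18.9 108.3] r 68.8 ang 91.4
   stem by top [603.7 -23.5 145.7] [602.  -20.4 140. ]
r 73.2 ang 88.9
red [ 538.7 -136.2  110.2] r 68.8 ang 70.2
   stem by top [ 596.9 -168.7  145.9] [ 595.  -162.3  140. ]
r 75.7 ang 67.0
green grip wrist [539.7 -17.6 112.1]
iso plate [ 522.08696163 -349.91501615   61.        ] [ 531.50789056 -353.78433259   61.        ]
header end tri; board corners z? [array([ 517.4, -238.4,    0. ]), array([538.8, 205.1,   0. ])]
```

```bash
cat >> h.py <<'E'
def rel(tcp):  # tool-axis coords (x:YD,y:XD) of a world point rel to now
    p=read_state()['tool_pos'];d=np.array(tcp)-p;return np.round([d@YD,d@XD,-d[2]],1)
def redwp(th,r=75,gap=9,dz=-4):
    th=np.radians(th);L=np.cos(th)*YD+np.sin(th)*D;m=np.sin(th)*YD-np.cos(th)*D
    c=ST['red']+r*L-gap*m; z=(ST['red']+r*L)[2]+dz
    t=c-57*XD-11*YD; t[2]=z-13; return t
E
python3 - <<'E'
from h import *
prev=None
for th,g in((70,40),(70,12),(60,9),(50,9),(40,9),(30,9),(20,9),(10,9),(0,9)):
    t=redwp(th,gap=g);
    print(th,t.round(1),np.round([(t-prev)@YD,(t-prev)@XD,prev[2]-t[2]],1) if prev is not None else rel(t)); prev=t
E
```

```text
70 [ 464.1 -178.6   87.8] [-174.1   50.5  213. ]
70 [ 473.7 -152.8   87.8] [26.3  8.3  0. ]
60 [ 478.9 -137.7   90.5] [15.3  4.4 -2.8]
50 [ 484.9 -126.4   94.3] [11.6  5.4 -3.7]
40 [ 492.5 -116.4   98.9] [10.4  7.  -4.6]
30 [ 501.4 -108.   104.2] [ 8.8  8.5 -5.4]
20 [ 511.4 -101.6  110.2] [ 6.9  9.7 -5.9]
10 [522.2 -97.2 116.5] [ 4.9 10.6 -6.3]
0 [533.5 -95.1 123. ] [ 2.7 11.2 -6.5]
```

```bash
python3 -m inch '[[-0.01,-0.042,0.02,0,0.0854],[-0.01,-0.042,0.02,0,0.0854],[-0.01,-0.042,0.02,0,0.0854],[-0.01,-0.042,0.02,0,0.0854],[0,0,0.01,8.5,0.0854],[0,0,0.01,8.5,0.0854],[0,0,0.01,8.5,0.0854],[0,0,0.01,8.5,0.0854]]'; python3 -m inch '[[0,0,0,8.5,0.0854],[0,0,0,8.5,0.0854],[0,0,0,8.5,0.0854],[0,0,0,8.5,0.0854],[0,0,0,8.5,0.0854],[0,0,0,8.5,0.0854],[0,0,0,7.9,0.0854],[0,0,0,0,0.0854]]'
python3 - <<'E'
from h import *
s=read_state();print(s['tool_pos'],s['tcp_rot'],s['joint_positions'],rel(redwp(70,gap=40)))
np.save('w2.npy',np.r_[s['tool_pos'],s['tcp_rot']])
for n in('wrist','side'):cv2.imwrite(f'pics/{n}2.png',snapshot(n)[:,:,::-1])
E
```

```text
time: 2.6
tool_pos: [462.2, -165.9, 180.5]
tcp_rot: [180.0, -0.0, 145.6]
wrist_force: [-0.2, 0.0, 0.3]
gripper_width: 85.5
time: 3.4
tool_pos: [462.3, -165.8, 181.1]
tcp_rot: [-180.0, -0.0, 87.0]
wrist_force: [-0.8, 1.1, 0.3]
gripper_width: 85.7
[ 462.32056242 -165.80504812  181.08193079] [-1.79978679e+02 -1.44341660e-02  8.69743182e+01] [-2.57171281e+01 -7.92078143e+00  1.05897184e+02  5.14138301e-03
  8.20488364e+01 -2.26921613e+01] [-12.7   2.4  93.3]
```

View pics/wrist2.png

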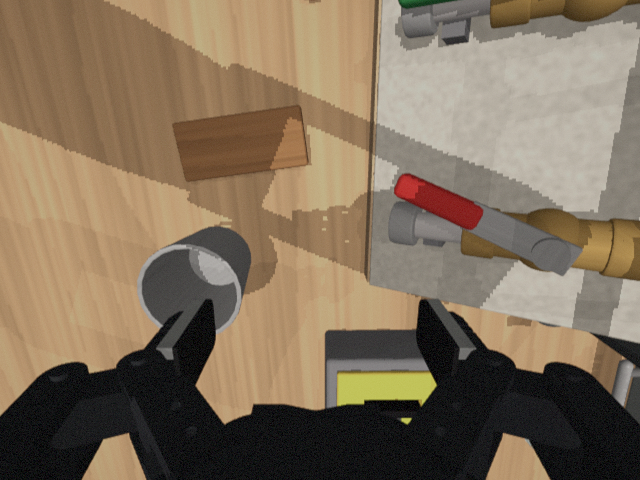

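View pics/side2.png

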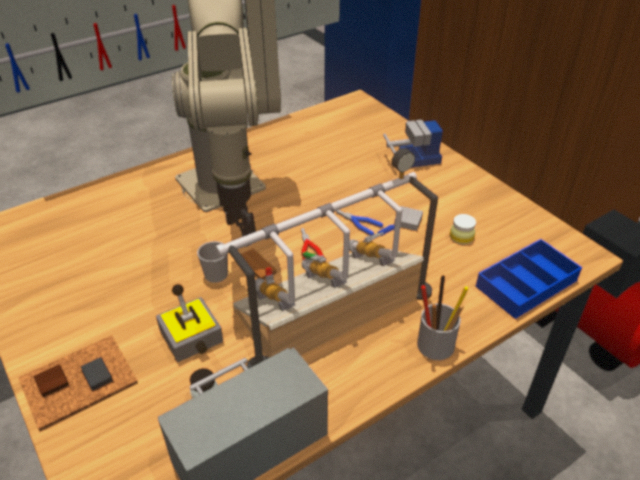

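```bash
python3 - <<'E'
from h import *
w=np.load('w2.npy')
im=cv2.imread('pics/wrist2.png')[:,:,::-1].copy()
b=blobs(im,'red',(380,150,520,260));print(b)
g=hit('wrist',b[0][1],ST['red']+5*N,pose=w);s=hit('wrist',(553,254),ST['red']+4*N,pose=w);v=g-s
print(g,s,np.linalg.norm(v),np.degrees(np.arctan2(v@D,v@YD)))
print('pot',hit('wrist',(195,280),np.array([0,0,85.]),Z,w))
# rough tip pixel of far finger
K=np.array(get_calibration('wrist')['K']);T=np.linalg.inv(np.array(get_calibration('wrist')['T_tool_cam']))
for p in ((0,43,-13),(0,57,-13),(11,43,-13),(11,57,-13)):
    q=K@(T@np.r_[p,1])[:3];print(p,(q[:2]/q[2]).round(0))
E
```

```text
[([394, 174, 89, 56, 2323], [438.1, 200.9])]
[ 540.54545917 -134.45451496  113.56105908] [ 594.15071816 -161.13049822  144.09493603] 67.21197450170493 69.14073139875644
pot [ 372.30282131 -190.54108898   85.        ]
(0, 43, -13) [415. 319.]
(0, 57, -13) [448. 319.]
(11, 43, -13) [417. 295.]
(11, 57, -13) [451. 295.]
```

```bash
python3 -m inch '[[0,0.002,0.02,0,0.0854],[0,0,0.02,0,0.0854],[0,0,0.02,0,0.0854],[0,0,0.015,0,0.0854],[0,0,0.01,0,0.0854],[0,0,0.007,0,0.0854],[0,0,0,0,0.0854],[0,0,0,0,0.0854]]'
python3 - <<'E'
from h import *
s=read_state();print(s['tool_pos'],s['wrist_force'],rel(redwp(69,gap=12)))
np.save('w3.npy',np.r_[s['tool_pos'],s['tcp_rot']])
for n in('wrist',):cv2.imwrite(f'pics/{n}3.png',snapshot(n)[:,:,::-1])
E
```

```text
time: 4.3
tool_pos: [464.8, -166.5, 89.9]
tcp_rot: [180.0, 0.0, 87.1]
wrist_force: [0.3, -0.3, 0.1]
gripper_width: 85.2
[ 464.79543521 -166.52570821   89.89764576] [ 0.29799603 -0.34311735  0.09368402] [15.5  8.5  1.9]
```

View pics/wrist3.png

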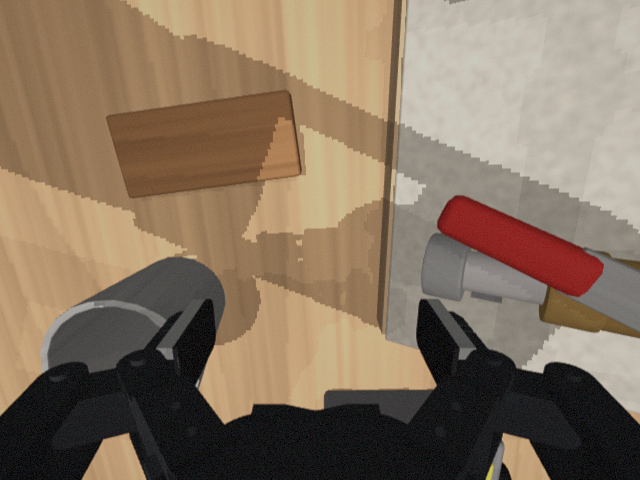

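```bash
python3 -m inch '[[0.008,0.004,0.001,0,0.0854],[0.008,0.004,0.001,0,0.0854],[0.007,0.002,-0.001,0,0.0854],[0.007,0.002,-0.001,0,0.0854],[0.006,0.003,-0.002,0,0.0854],[0.006,0.003,-0.002,0,0.0854],[0.005,0.003,-0.002,0,0.0854],[0.005,0.004,-0.002,0,0.0854]]'
python3 - <<'E'
from h import *
s=read_state();print(s['tool_pos'],s['wrist_force'],rel(redwp(40)))
np.save('w4.npy',np.r_[s['tool_pos'],s['tcp_rot']])
for n in('wrist',):cv2.imwrite(f'pics/{n}4.png',snapshot(n)[:,:,::-1])
E
```

```text
time: 5.15
tool_pos: [491.5, -115.0, 97.0]
tcp_rot: [-179.9, -0.0, 87.1]
wrist_force: [-4.6, -1.1, 0.5]
gripper_width: 85.1
[ 491.53531632 -114.98094767   97.007971  ] [-4.59358986 -1.05907535  0.47068961] [-1.4  1.  -1.9]
```

View pics/wrist4.png

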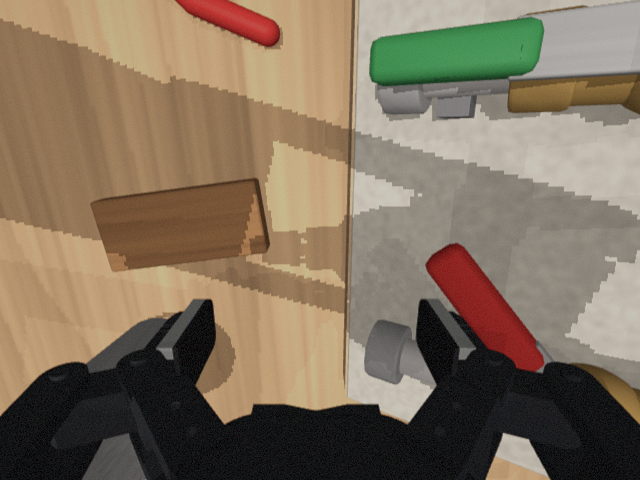

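```bash
python3 -m inch '[[0.004,0.005,-0.004,0,0.0854],[0.004,0.004,-0.003,0,0.0854],[0.003,0.005,-0.003,0,0.0854],[0.003,0.005,-0.003,0,0.0854],[0.002,0.005,-0.003,0,0.0854],[0.002,0.005,-0.003,0,0.0854],[0.001,0.005,-0.003,0,0.0854],[0,0,0,0,0.0854]]'
python3 - <<'E'
from h import *
s=read_state();print(s['tool_pos'],s['wrist_force'],rel(redwp(0)))
np.save('w5.npy',np.r_[s['tool_pos'],s['tcp_rot']])
for n in('wrist','top'):cv2.imwrite(f'pics/{n}5.png',snapshot(n)[:,:,::-1])
E
```

```text
time: 6.0
tool_pos: [528.0, -97.9, 120.0]
tcp_rot: [179.9, -0.0, 87.1]
wrist_force: [-2.2, 2.1, 1.6]
gripper_width: 85.5
[527.96103687 -97.94612063 120.04750991] [-2.19594265  2.11909914  1.56610217] [ 3.1  5.4 -3. ]
```

View pics/wrist5.png

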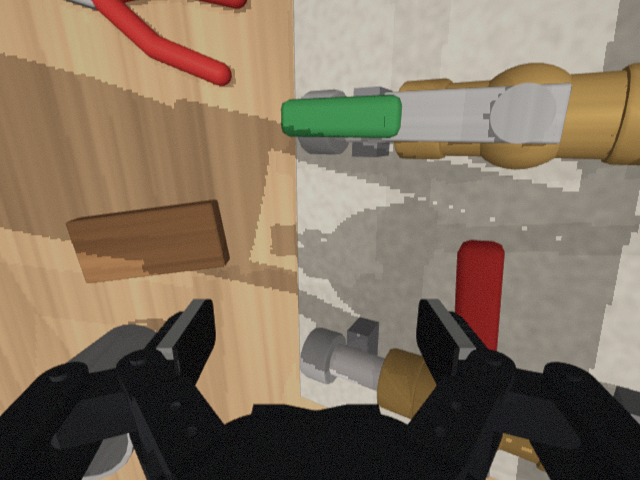

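View pics/top5.png

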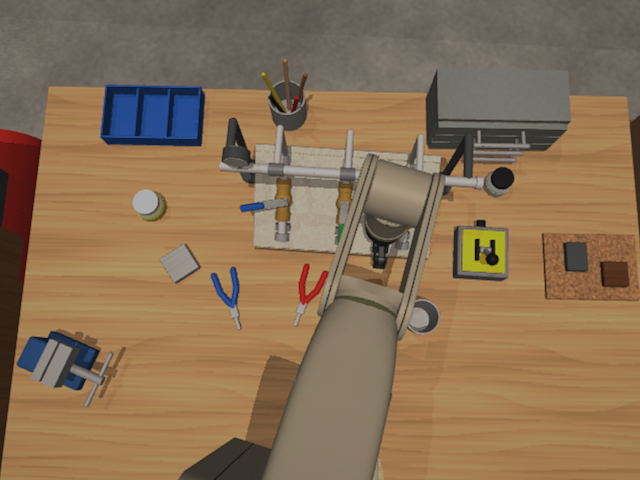

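```bash
python3 -m inch '[[0.001,0.003,-0.002,0,0.0854],[0,0.002,-0.001,0,0.0854],[0,0.001,0,0,0.0854],[0,0.001,0,0,0.0854],[0,0.001,0,0,0.0854],[0,0,0,0,0.0854],[0,0,0,0,0.0854],[0,0,0,0,0.0854]]'
python3 - <<'E'
from h import *
s=read_state();print(s['tool_pos'],s['wrist_force'],rel(redwp(0)))
for n in('side',):cv2.imwrite(f'pics/{n}6.png',cv2.resize(snapshot(n)[30:330,130:480,::-1],None,fx=2,fy=2))
E
```

```text
time: 6.9
tool_pos: [532.5, -97.5, 122.1]
tcp_rot: [-179.7, -0.0, 87.1]
wrist_force: [-19.7, 2.8, 10.9]
gripper_width: 85.4
[532.48318529 -97.5036802  122.14377841] [-19.71787447   2.77376641  10.94389629] [ 2.4  0.9 -0.9]
```

View pics/side6.png

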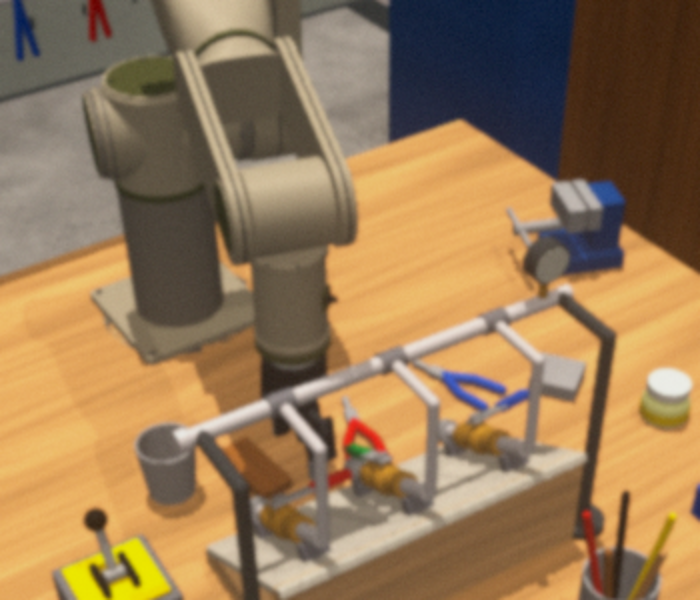

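```bash
python3 - <<'E'
from h import *
print(tri((236.4,155.6),(404,161)), tri((235,150),(404,161)))
t=cv2.imread('pics/top0.png');s=cv2.imread('pics/side6.png')
a=cv2.resize(t[110:190,200:300],None,fx=4,fy=4,interpolation=2);b=cv2.resize(s[200:360,500:700],None,fx=2,fy=2)
b=cv2.resize(b,(400,320));cv2.imwrite('pics/g.png',np.hstack([a,b]))
E
```

```text
(array([633.26515851, 187.61976308, 361.57576272]), [array([-1. , -0.7]), array([-0.9,  0.3])]) (array([639.74273103, 186.2114353 , 366.99807826]), [array([0.8, 0.6]), array([ 0.7, -0.2])])
```

View pics/g.png

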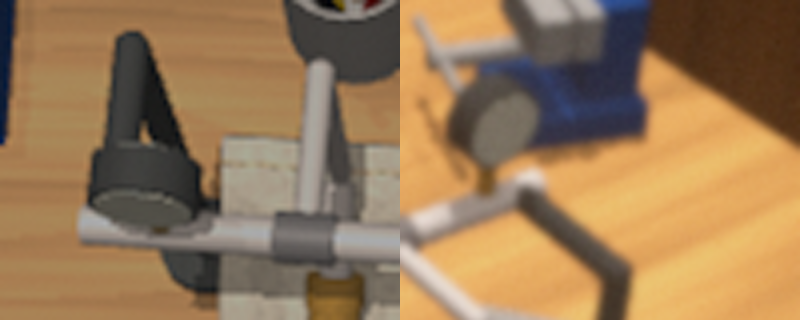

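```bash
python3 -m inch '[[0,-0.015,0,0,0.0854],[0,-0.02,-0.01,0,0.0854],[0,-0.01,-0.03,0,0.0854],[0,0,-0.03,0,0.0854],[0.025,0,-0.015,0,0.0854],[0.035,0,0,0,0.0854],[0.04,0,0,0,0.0854],[0.04,0,0,0,0.0854]]';python3 -m inch '[[0.03,0,0,0,0.0854],[0.02,0,0,0,0.0854],[0.01,0,0,0,0.0854],[0,0,0,0,0.0854],[0,0,0,0,0.0854],[0,0,0,0,0.0854],[0,0,0,0,0.0854],[0,0,0,0,0.0854]]'
python3 - <<'E'
from h import *
s=read_state();print(s['tool_pos'],s['wrist_force'])
np.save('w7.npy',np.r_[s['tool_pos'],s['tcp_rot']])
cv2.imwrite('pics/w7.png',snapshot('wrist')[:,:,::-1])
cv2.imwrite('pics/side7.png',cv2.resize(snapshot('side')[30:330,130:480,::-1],None,fx=2,fy=2))
E
```

```text
time: 7.75
tool_pos: [498.1, 45.4, 208.3]
tcp_rot: [179.8, -0.0, 87.0]
wrist_force: [1.0, -0.2, 0.3]
gripper_width: 85.1
time: 8.55
tool_pos: [500.3, 103.5, 207.3]
tcp_rot: [180.0, 0.0, 87.0]
wrist_force: [0.5, -0.1, 0.0]
gripper_width: 85.5
[500.27214815 103.49566525 207.30482506] [ 0.53990322 -0.14070336  0.04793663]
```

View pics/w7.png

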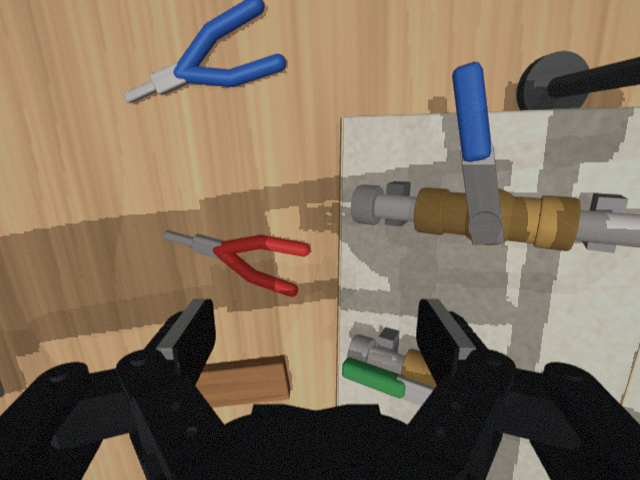

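View pics/side7.png

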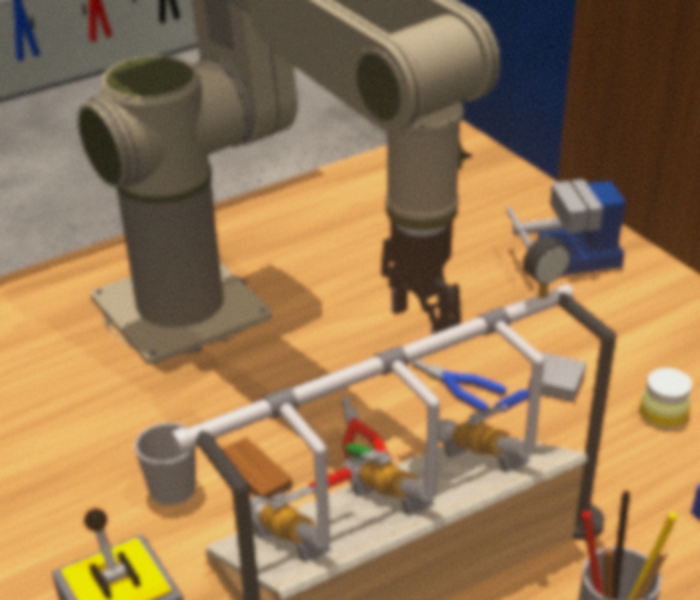

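```bash
cat >> h.py <<'E'
def bluewp(th,r=78,gap=17,dz=-6,S=None,half=42.7):
    S=ST['blue'] if S is None else S
    th=np.radians(th);L=np.cos(th)*YD+np.sin(th)*D;m=np.cos(th)*D-np.sin(th)*YD
    c=S+r*L-gap*m; z=(S+r*L)[2]+dz
    t=c-half*XD+11*YD; t[2]=z-13; return t
E
python3 - <<'E'
from h import *
w=np.load('w7.npy')
for h in (100,140,160,180):
    X=w[:3]+[0,0,h];p=proj('side',X);K,R,t=C['side'];print(h,p.round(1),'crop',((p-[130,30])*2).round(0),'mm/px',(R@X+t)[2]/623)
im=cv2.imread('pics/w7.png')[:,:,::-1].copy()
b=blobs(im,'blue',(430,50,520,180));print(b)
S=ST['blue']
g=hit('wrist',b[0][1],S+5*N,pose=w);s=hit('wrist',(485,225),S+4*N,pose=w);v=g-s
print(g,s,np.linalg.norm(v),np.degrees(np.arctan2(v@D,v@YD)))
v=g-4*N-S;print(v@YD,v@D)
E
```

```text
100 [339.3 165.6] crop [419. 271.] mm/px 2.436186321043512
140 [339.6 151.6] crop [419. 243.] mm/px 2.3935905328141116
160 [339.8 144.5] crop [420. 229.] mm/px 2.3722926386994114
180 [339.9 137.2] crop [420. 214.] mm/px 2.3509947445847112
[([453, 63, 38, 98, 2760], [471.8, 111.6])]
[596.49135436 185.64732699 136.4732707 ] [606.85869121 119.0903037  143.24060999] 67.69871419790114 13.034310273384834
64.81535723904335 15.713712636743164
```

```bash
python3 - <<'E'
from h import *
a=bluewp(13.3);print(a,rel(a),'header front x rel TCP along XD',(np.array([628.3,119.1,0])-a)@XD-10)
prev=None
for th,r,g,dz in((13.3,78,17,-6),(13.3,78,11,-6),(25,76,10,-6),(35,75,10,-5),(45,74,10,-4),(55,73,10,-3),(65,72,9,-2),(75,71,9,-1),(85,70,8,0),(90,70,8,0)):
    t=bluewp(th,r,g,dz)
    if prev is not None:print(th,t.round(1),np.round([(t-prev)@YD,(t-prev)@XD,prev[2]-t[2]],1))
    prev=t
E
```

```text
[570.03873011 213.02414332 112.02806025] [112.7  64.2  95.3] header front x rel TCP along XD 52.938556570333766
13.3 [564.9 211.9 112. ] [-1.4 -5.1  0. ]
25 [551.  207.3 104.9] [ -5.3 -13.7   7.1]
35 [540.5 201.9 100.5] [ -5.9 -10.2   4.4]
45 [531.1 194.5  96.8] [-7.8 -9.   3.7]
55 [523.  185.6  94.1] [-9.3 -7.6  2.7]
65 [516.  174.5  92.4] [-11.5  -6.4   1.7]
75 [511.3 163.2  91.7] [-11.5  -4.2   0.7]
85 [508.2 150.3  92.1] [-13.   -2.4  -0.4]
90 [507.1 144.3  92. ] [-6.1 -0.8  0.1]
```

```bash
python3 -m inch '[[0.028,0,0.012,0,0.0854],[0.028,0,0.013,0,0.0854],[0.028,0,0.013,0,0.0854],[0.029,0,0.013,0,0.0854],[0,0.012,0,0,0.0854],[0,0.012,0,0,0.0854],[0,0,0,0,0.0854],[0,0,0,0,0.0854]]'
python3 - <<'E'
from h import *
s=read_state();print(s['tool_pos'],s['wrist_force'],rel(bluewp(13.3)))
cv2.imwrite('pics/w8.png',snapshot('wrist')[:,:,::-1])
cv2.imwrite('pics/side8.png',cv2.resize(snapshot('side')[30:330,230:480,::-1],None,fx=2,fy=2))
E
```

```text
time: 9.45
tool_pos: [529.7, 215.6, 156.2]
tcp_rot: [-180.0, 0.0, 87.1]
wrist_force: [-0.6, -0.1, 1.1]
gripper_width: 85.5
[529.71369183 215.61539094 156.16370592] [-0.55726171 -0.08390385  1.07701502] [-0.5 40.4 44.1]
```

View pics/w8.png

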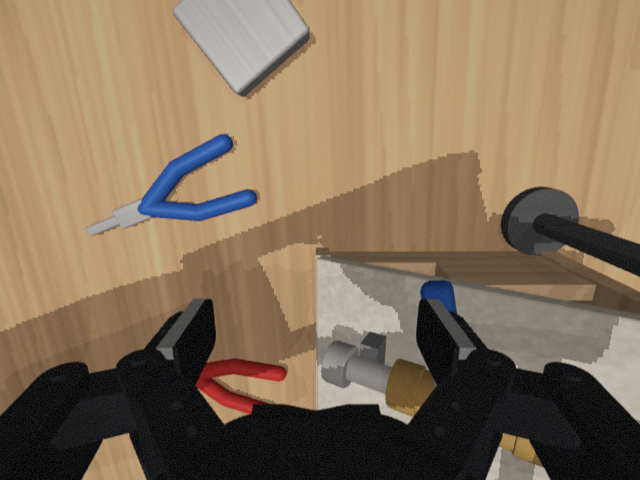

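View pics/side8.png

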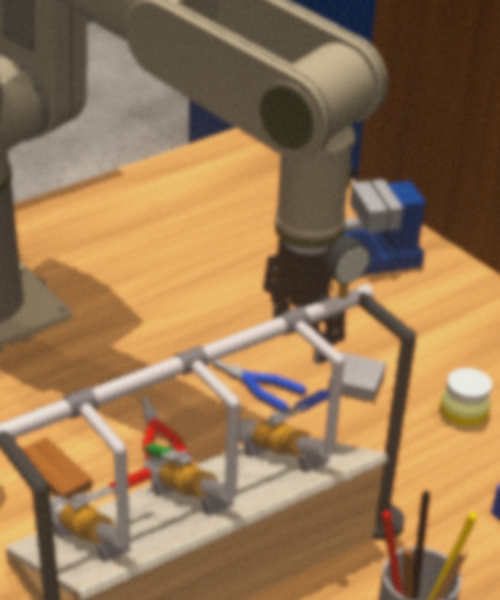

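```bash
python3 -m inch '[[0,0.012,0,0,0.0854],[0,0.012,0,0,0.0854],[0,0.008,0,0,0.0854],[0,0.005,0,0,0.0854],[0,0.002,0,0,0.0854],[0,0,0,0,0.0854],[0,0,0,0,0.0854],[0,0,0,0,0.0854]]'
python3 - <<'E'
from h import *
s=read_state();print(s['tool_pos'],s['wrist_force'],rel(bluewp(13.3)))
cv2.imwrite('pics/w9.png',snapshot('wrist')[:,:,::-1])
cv2.imwrite('pics/top9.png',cv2.resize(snapshot('top')[100:280,200:460,::-1],None,fx=3,fy=3))
E
```

```text
time: 10.35
tool_pos: [568.5, 213.9, 156.3]
tcp_rot: [-180.0, 0.0, 87.1]
wrist_force: [-0.4, -0.9, -0.2]
gripper_width: 85.3
[568.52734365 213.91818614 156.272174  ] [-0.42613842 -0.92152679 -0.18764157] [-0.8  1.6 44.2]
```

View pics/w9.png

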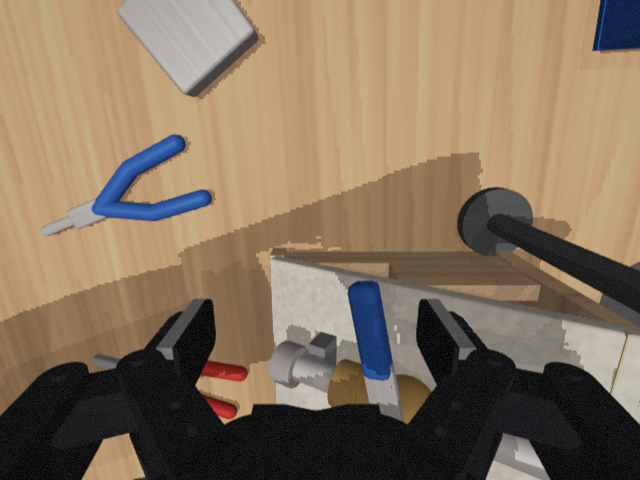

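View pics/top9.png

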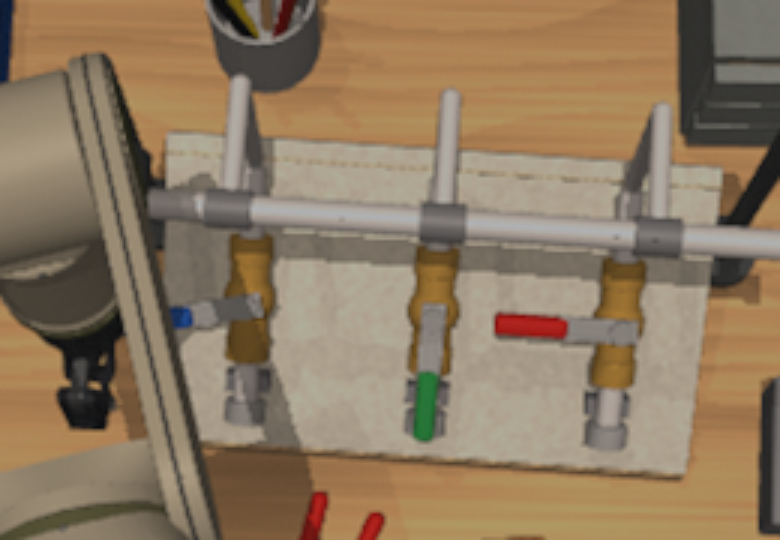

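```bash
python3 -m inch '[[0,0,0.01,0,0.0854],[0,0,0.01,0,0.0854],[0,0,0.01,0,0.0854],[0,0,0.008,0,0.0854],[0,0,0.006,0,0.0854],[0,0,0,0,0.0854],[0,-0.003,0,0,0.0854],[0,0,0,0,0.0854]]'
python3 - <<'E'
from h import *
s=read_state();print(s['tool_pos'],s['wrist_force'],rel(bluewp(13.3,gap=11)))
cv2.imwrite('pics/w10.png',snapshot('wrist')[:,:,::-1])
E
```

```text
time: 11.25
tool_pos: [565.9, 214.1, 112.8]
tcp_rot: [180.0, -0.0, 87.1]
wrist_force: [0.7, 0.6, 1.1]
gripper_width: 85.7
[565.89563956 214.14330711 112.84831335] [0.68620154 0.57881274 1.08162033] [-2.3 -0.9  0.8]
```

View pics/w10.png

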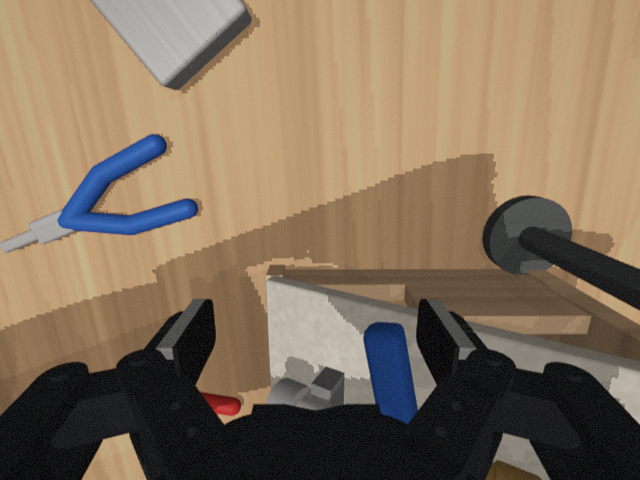

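```bash
python3 -m inch '[[-0.002,-0.005,0.002,0,0.0854],[-0.003,-0.005,0.003,0,0.0854],[-0.003,-0.005,0.003,0,0.0854],[-0.003,-0.005,0.002,0,0.0854],[-0.003,-0.005,0.002,0,0.0854],[-0.004,-0.005,0.002,0,0.0854],[-0.004,-0.004,0.002,0,0.0854],[0,0,0,0,0.0854]]'
python3 - <<'E'
from h import *
s=read_state();print(s['tool_pos'],s['wrist_force'],rel(bluewp(45,74,10,-4)))
np.save('w11.npy',np.r_[s['tool_pos'],s['tcp_rot']])
cv2.imwrite('pics/w11.png',snapshot('wrist')[:,:,::-1])
E
```

```text
time: 12.1
tool_pos: [529.7, 193.1, 95.8]
tcp_rot: [-179.9, 0.0, 87.1]
wrist_force: [1.7, 0.4, 0.3]
gripper_width: 85.3
[529.68843935 193.09795331  95.77218216] [1.65614459 0.42590657 0.2739842 ] [ 1.5  1.3 -1.1]
```

View pics/w11.png

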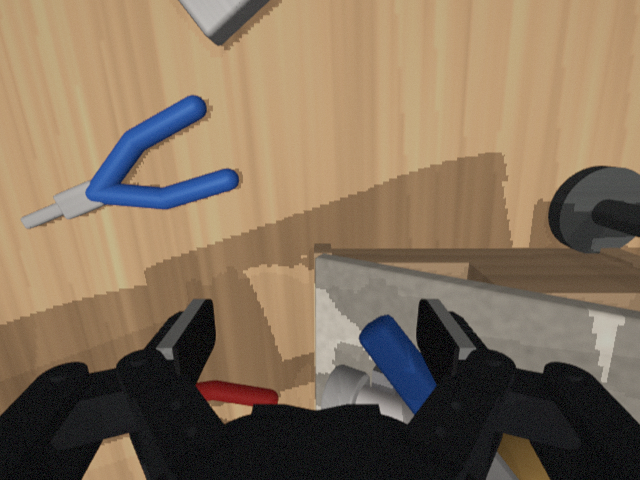

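```bash
python3 -m inch '[[-0.004,-0.003,0.001,0,0.0854],[-0.004,-0.003,0.001,0,0.0854],[-0.006,-0.003,0.001,0,0.0854],[-0.006,-0.003,0.001,0,0.0854],[-0.006,-0.002,0,0,0.0854],[-0.006,-0.002,0,0,0.0854],[-0.005,-0.001,0,0,0.0854],[0,0,0,0,0.0854]]'
python3 - <<'E'
from h import *
s=read_state();print(s['tool_pos'],s['wrist_force'],rel(bluewp(90,70,8,0)))
np.save('w12.npy',np.r_[s['tool_pos'],s['tcp_rot']])
cv2.imwrite('pics/w12.png',snapshot('wrist')[:,:,::-1])
E
```

```text
time: 12.95
tool_pos: [511.5, 156.7, 92.2]
tcp_rot: [-180.0, 0.0, 87.0]
wrist_force: [-1.1, 1.3, 0.9]
gripper_width: 85.5
[511.54982929 156.69675658  92.18211244] [-1.1406005   1.27325365  0.90150196] [-12.6  -3.8   0.2]
```

View pics/w12.png

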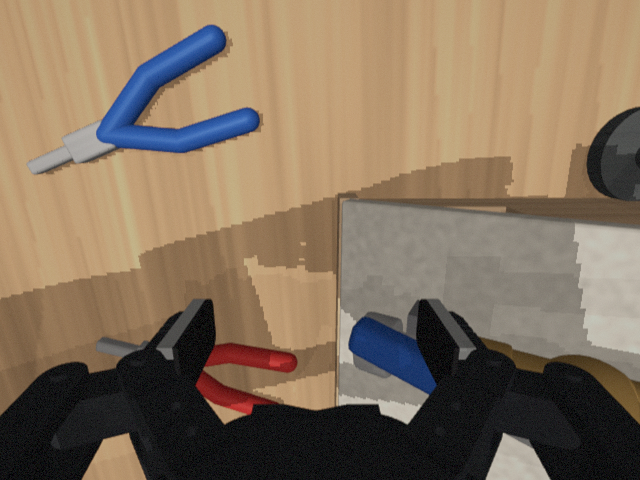

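```bash
python3 -m inch '[[-0.004,-0.001,0,0,0.0854],[-0.004,-0.001,0,0,0.0854],[-0.003,-0.001,0,0,0.0854],[-0.002,0,0,0,0.0854],[0,0,0,0,0.0854],[0,0,0,0,0.0854],[0,0,0,0,0.0854],[0,0,0,0,0.0854]]'
python3 - <<'E'
from h import *
s=read_state();print(s['tool_pos'],s['wrist_force'],rel(bluewp(90,70,8,0)))
np.save('w13.npy',np.r_[s['tool_pos'],s['tcp_rot']])
cv2.imwrite('pics/w13.png',snapshot('wrist')[:,:,::-1])
E
```

```text
time: 13.8
tool_pos: [508.5, 144.6, 92.5]
tcp_rot: [180.0, 0.0, 87.1]
wrist_force: [-0.2, 0.1, -0.8]
gripper_width: 85.3
[508.50146973 144.58751497  92.50486396] [-0.21565488  0.07704837 -0.7658055 ] [-0.4 -1.4  0.5]
```

View pics/w13.png

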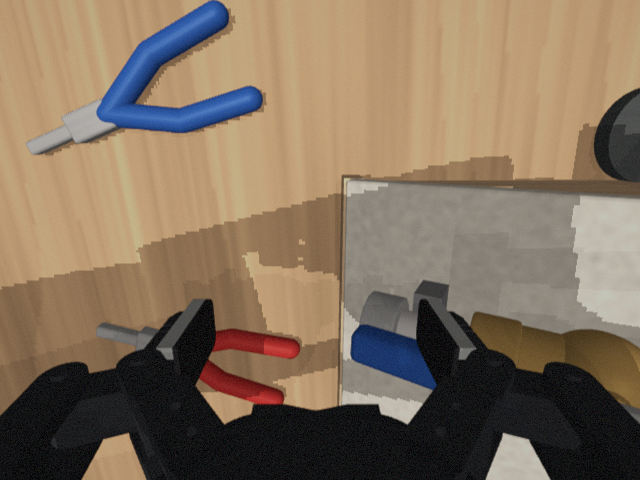

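```bash
python3 -m inch '[[-0.002,0,0,0,0.0854],[-0.002,0,0,0,0.0854],[-0.002,0,0,0,0.0854],[-0.002,0,0,0,0.0854],[0,0,0,0,0.0854],[0,0,0,0,0.0854],[0,0,0,0,0.0854],[0,0,0,0,0.0854]]'
python3 - <<'E'
from h import *
s=read_state();print(s['tool_pos'],s['wrist_force'])
cv2.imwrite('pics/w14.png',snapshot('wrist')[:,:,::-1])
E
```

```text
time: 14.65
tool_pos: [507.9, 141.7, 92.5]
tcp_rot: [179.9, -0.4, 87.3]
wrist_force: [3.1, 25.7, -4.1]
gripper_width: 85.1
[507.94785829 141.67734232  92.53962789] [ 3.07405259 25.65286392 -4.10412793]
```

View pics/w14.png

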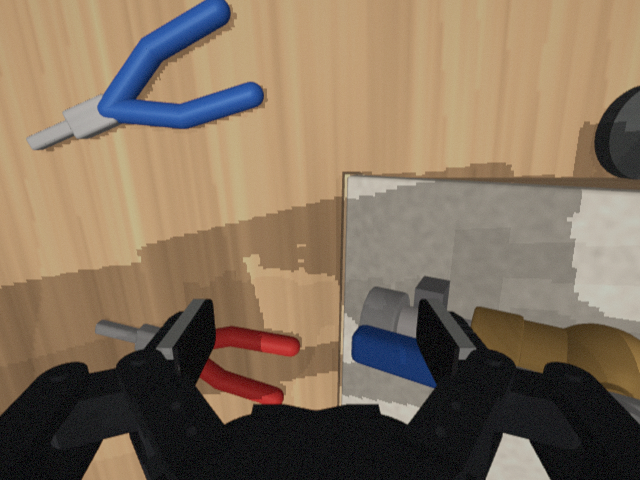

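```bash
python3 -m inch '[[0.01,0,0,0,0.0854],[0.012,0,-0.005,0,0.0854],[0,0,-0.03,0,0.0854],[0,0,-0.04,0,0.0854],[0,0,-0.04,0,0.0854],[-0.035,0,0,0,0.0854],[-0.04,0,0,0,0.0854],[-0.04,0,0,0,0.0854]]';python3 -m inch '[[-0.04,0,0,0,0.0854],[-0.04,0,0,0,0.0854],[-0.03,0,0,0,0.0854],[-0.015,0,0,0,0.0854],[0,0,0,0,0.0854],[0,0,0,0,0.0854],[0,0,0,0,0.0854],[0,0,0,0,0.0854]]'
python3 - <<'E'
from h import *
s=read_state();print(s['tool_pos'],s['wrist_force'])
np.save('w15.npy',np.r_[s['tool_pos'],s['tcp_rot']])
cv2.imwrite('pics/w15.png',snapshot('wrist')[:,:,::-1])
E
```

```text
time: 15.5
tool_pos: [503.3, 42.9, 208.4]
tcp_rot: [179.9, 0.0, 87.1]
wrist_force: [0.2, -0.9, 1.0]
gripper_width: 85.6
time: 16.3
tool_pos: [496.9, -79.7, 207.3]
tcp_rot: [-180.0, -0.0, 87.2]
wrist_force: [-0.6, -0.3, -0.4]
gripper_width: 85.3
[496.92507889 -79.73731122 207.33331445] [-0.55320222 -0.28227021 -0.41662445]
```

View pics/w15.png

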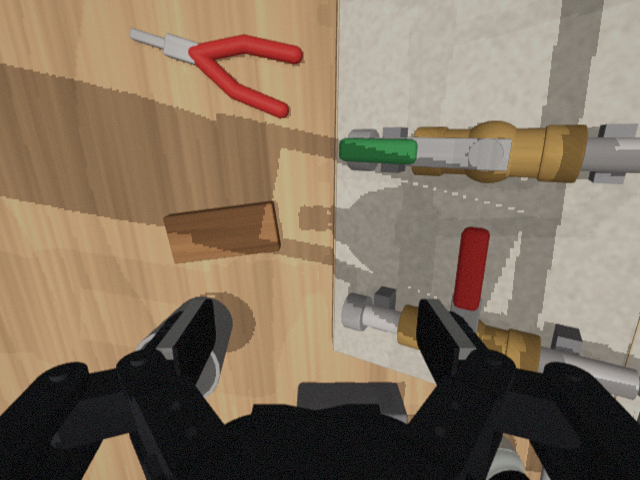

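```bash
python3 - <<'E'
from h import *
im=snapshot('top');cv2.imwrite('pics/top15.png',im[:,:,::-1]);cv2.imwrite('pics/top15z.png',cv2.resize(im[115:285,215:515,::-1],None,fx=2.66,fy=2.66,interpolation=2))
for c in('blue','green','red'):
    b=blobs(im,c,(235,195,440,255));print(c,b)
    if b:
        g=hit('top',b[0][1],ST[c]+3*N);v=g-ST[c];print(np.linalg.norm(v),np.degrees(np.arctan2(v@D,v@YD)))
w=np.load('w15.npy');wi=cv2.imread('pics/w15.png')[:,:,::-1].copy()
for c,roi in(('green',(320,120,440,180)),('red',(440,215,510,320))):
    b=blobs(wi,c,roi);print(c,b);g=hit('wrist',b[0][1],ST[c]+5*N,pose=w);v=g-ST[c];print(np.linalg.norm(v),np.degrees(np.arctan2(v@D,v@YD)))
    # grip axis direction
    m=np.zeros(wi.shape[:2],np.uint8);h=cv2.cvtColor(wi,cv2.COLOR_RGB2HSV)
E
```

```text
blue [([277, 220, 7, 22, 132], [280.4, 230.7])]
68.97102201022462 92.97472585187826
green []
red []
green [([340, 139, 77, 25, 1755], [378.6, 150.3])]
65.0314239497705 90.08302467612532
red [([453, 227, 36, 83, 2126], [470.7, 267.7])]
71.30261042175177 -0.2547409817703103
```

View pics/top15z.png

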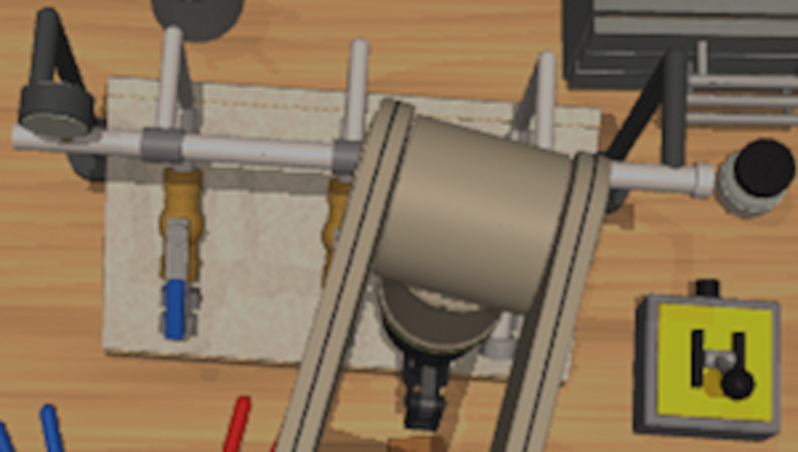

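```bash
python3 -m inch '[[-0.034,-0.006,0,0,0],[-0.034,-0.006,0,0,0],[-0.034,-0.006,0,0,0],[-0.034,-0.006,0,0,0],[-0.034,-0.006,0,0,0],[-0.034,-0.006,0,0,0],[-0.034,-0.006,0,0,0],[-0.034,-0.002,0,0,0]]'
python3 - <<'E'
from h import *
s=read_state();print(s['tool_pos'],s['gripper_width'],s['wrist_force'],rel((440,-350,120)))
np.save('w16.npy',np.r_[s['tool_pos'],s['tcp_rot']])
cv2.imwrite('pics/w16.png',snapshot('wrist')[:,:,::-1])
E
```

```text
time: 17.2
tool_pos: [438.7, -351.3, 207.4]
tcp_rot: [180.0, 0.0, 87.1]
wrist_force: [0.3, 0.5, 0.0]
gripper_width: -0.1
[ 438.68011748 -351.27288267  207.37985505] -0.06216161354810745 [0.33942568 0.46309068 0.03680541] [ 1.3  1.3 87.4]
```

View pics/w16.png

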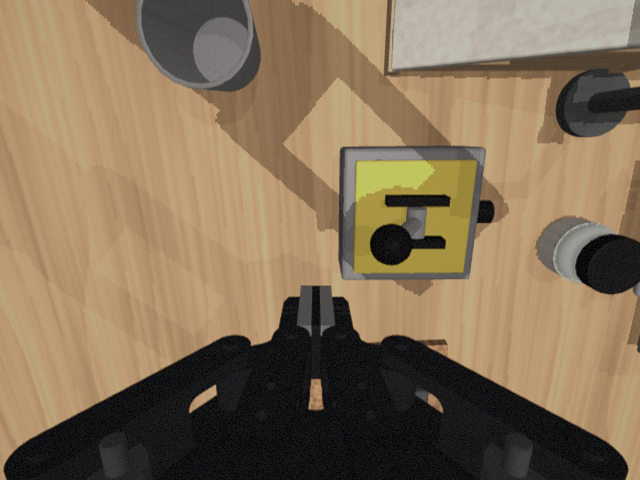

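```bash
python3 - <<'E'
from h import *
w=np.load('w16.npy')
print('knob',hit('wrist',(391,244),np.array([0,0,131.]),Z,w),'iso centre',hit('wrist',(412,216),np.array([0,0,61.]),Z,w))
E
```

```text
knob [ 490.29771397 -348.9016078   131.        ] iso centre [ 522.82159373 -347.30165562   61.        ]
```

```bash
python3 -m inch '[[0.002,0,0.02,0,0],[0,0,0.02,0,0],[0,0,0.02,0,0],[0,0,0.015,0,0],[0,0,0.012,0,0],[0,0,0,0,0],[0,0.01,0,0,0],[0,0.005,0,0,0]]'; python3 -m inch '[[0,0.008,0,0,0],[0,0.008,0,0,0],[0,0.008,0,0,0],[0,0.008,0,0,0],[0,0.008,0,0,0],[0,0.008,0,0,0],[0,0.008,0,0,0],[0,0,0,0,0]]'
python3 - <<'E'
from h import *
s=read_state();print(s['tool_pos'],s['wrist_force'])
cv2.imwrite('pics/w17.png',snapshot('wrist')[:,:,::-1])
E
```

```text
time: 18.05
tool_pos: [455.8, -349.7, 121.8]
tcp_rot: [179.9, 0.1, 87.1]
wrist_force: [-0.4, 0.4, 0.8]
gripper_width: -0.2
time: 18.85
tool_pos: [511.1, -351.8, 120.3]
tcp_rot: [180.0, 0.0, 87.1]
wrist_force: [-0.1, -0.6, 0.3]
gripper_width: -0.0
[ 511.0899691  -351.82936063  120.25084302] [-0.1060359  -0.63583719  0.2683533 ]
```

View pics/w17.png

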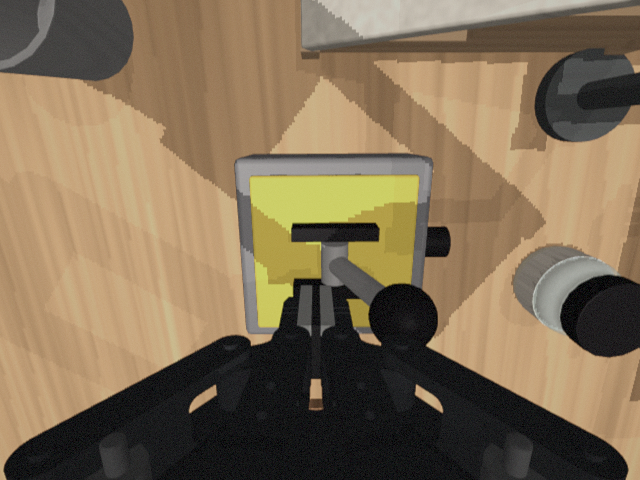

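The toggle now leans away from the robot, with its knob at (403,318). I'll back off and do a final check.

```bash
python3 -m inch '[[0,-0.02,0,0,0],[0,-0.03,0,0,0],[0,-0.03,-0.02,0,0],[0,-0.02,-0.04,0,0],[0,0,-0.04,0,0],[0,-0.04,-0.02,0,0],[0,-0.04,0,0,0],[0,0,0,0,0]]'
python3 - <<'E'
from h import *
s=read_state();print(s['time'],s['tool_pos'],s['wrist_force'])
im=snapshot('top');cv2.imwrite('pics/topF.png',im[:,:,::-1])
cv2.imwrite('pics/sideF.png',snapshot('side')[:,:,::-1])
for c in('blue','green','red'):
    b=blobs(im,c,(235,195,440,255));print(c,b)
    if b:
        g=hit('top',b[0][1],ST[c]+3*N);v=g-ST[c];print(np.linalg.norm(v),np.degrees(np.arctan2(v@D,v@YD)))
E
```

```text
time: 19.7
tool_pos: [327.1, -342.9, 241.1]
tcp_rot: [-180.0, 0.1, 87.0]
wrist_force: [0.3, -0.3, 0.5]
gripper_width: 0.0
19.7 [ 327.07971346 -342.91798352  241.14206284] [ 0.27279437 -0.30612379  0.52242285]
blue [([277, 220, 7, 22, 132], [280.4, 230.7])]
68.97102201022462 92.97472585187826
green [([338, 224, 8, 23, 141], [341.4, 234.9])]
68.75367326552977 91.35266719835504
red [([365, 205, 24, 8, 157], [376.4, 208.2])]
67.17222853610772 1.0682895438593514
```

View pics/topF.png

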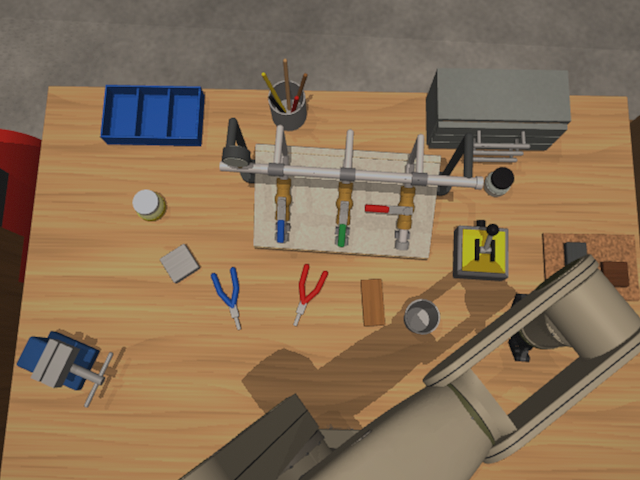

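View pics/sideF.png

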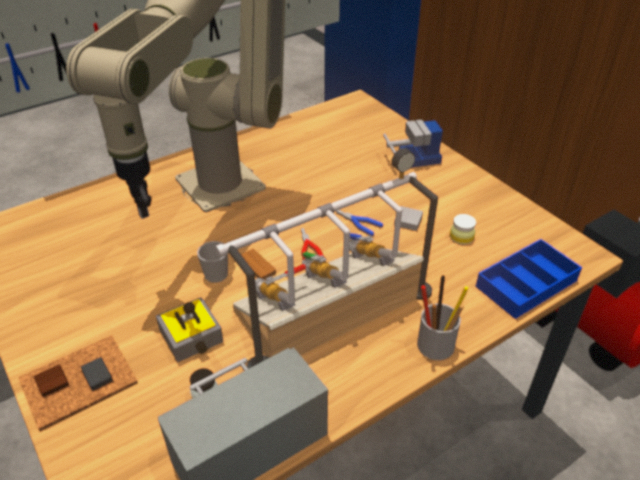

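The top view shows red square to its pipe (376,208), blue along its pipe (280,231), green unchanged (341,235) and the knob over at (491,231). The loose things have not moved.

```bash
python3 -c "
from plant import *
print(hand_in())"
```

```text
the job is handed in; nothing more can be done
None
```

The job is done and handed in after about 20 s of the 69 s allowed. The red valve was shut first, then the blue valve opened, then the compressor switched on.

- **Method:** This interface cannot lean the tool, so I kept it vertical. I worked the levers with the far finger of the open gripper, which kept the gripper's body in front of the header. The smallest clearance to the header was about 10 mm by my estimate. The toggle was pushed over with the fingers shut.
- **Red valve:** The lever was pushed against its stop with about 22 N. Afterwards it read about -0.3° in the wrist view and 1.1° in the top view.
- **Blue valve:** The lever was pushed against its stop with about 26 N. It read 93° in the top view, where the open, untouched green valve reads 91.4°. I never got a wrist view of it after letting go.
- **Green valve:** It sits on exactly the same pixels in the top view before and after.
- **Switch:** The toggle leans away from the robot and stayed there after I backed off.
- **Bench and header:** By eye, the last pictures show the loose things where they were and nothing fallen. The readings taken between moves showed no sign of touching the header.

No check failed. The two red readings and the blue and green readings differ by 1–2°, which is about what the camera calibration allows.

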